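Level the tilting lid of the swarf box and bolt it shut

ROBOT

A 6-joint arm with a two-finger parallel gripper is mounted at the origin on the work surface. World frame = base frame: x ahead of the robot, y to its left, z up, the work surface at z = 0. Lengths are in mm, angles in degrees, forces in N, time in s.
With the tool pointing down it reaches from about 300 to 850 mm from the base axis. Payload 4.2 kg.
Tool frame: the origin (TCP) lies at the centre of the arm's flange, where the gripper is bolted on; the fingertips stand 191 mm ahead of it and the grasp point (between the pads) lies 172 mm ahead of it; z points along the fingers, y is the direction in which the jaws open and shut (so a half turn about z gives the same grasp; the last joint's range is limited). The gripper opens to 91 mm and grips with 3 to 60 N. Pads are 32 mm wide; open, the fingers measure 118 mm over their backs; the gripper's body (76 mm by 178 mm) begins 60 mm behind the grasp point.
Start: joints at [63.77, 18.312, 89.639, -0, 72.044, -1.146], TCP at [243.767, 520.769, 404.776] pointing down, gripper open.
Joint ranges: [-177.97, 177.97], [-48.28, 115.42], [12.27, 149.76], [-77.06, 257.06], [2.81, 150.46], [-146.56, 146.56]. Speed limits (degrees/s): [147.25, 147.25, 180, 180, 180, 180].

INTERFACE

Orientations are given as [roll, pitch, yaw] about the fixed x, y, z axes, in that order (R = Rz(yaw) Ry(pitch) Rx(roll)).
In Python, from workcell import status, vision, ticket gives the robot as it stands.
- The arm moves only by the shell command python3 -m jog 'ROWS' [FORCE]. ROWS is JSON, a list of rows, each a list of 7 numbers: the finger opening in m, from 0 to 0.0912, then the shift along the tool's x, y, z in m, then the turn, a rotation vector about the tool's x, y, z in rad. A call has 1 to 12 rows; each row shifts and turns the commanded pose from where the row before left it, along the tool's axes as they then stand; what a row does not reach is not made up. A row lasts 1/8 s, in which the tool goes at most 62.5 mm and 10.7 degrees, less where a joint would pass 70% of its speed; a pose out of reach is approached as far as the arm can. A call with a gripper value outside its range is refused whole. The fingers move at their own pace and stop on an object; FORCE is the grip in N (left out, the last holds). Time passes only in rows, so rows that do not move let the fingers close. It gives the time, the measured TCP pose, the force and the opening at its end, in the units of the state.
- status.state(): the state, without advancing time (a new reading comes with each control period).
- vision.grab_frame(name): name is "scene" or "top" or "wrist"; returns a dict with "color" (480x640x3 uint8, blue, green, red), "depth" (480x640 float32, mm along the optical axis (not along the pixel's ray), 0 where there is no reading), "fov_y" (degrees; the focal length in pixels is half the picture's height over the tangent of half this angle, whatever the lens; pixels are square), "cx", "cy" (the principal point, pixels), "pose" (4x4, takes a point from camera to world coordinates). Camera axes: x right, y down, z forward; pixel columns grow to the right and rows downward; lengths in mm; the calibration is good to about 2 mm. The wrist camera is an equidistant fisheye: a pixel r from the principal point sees the ray r / f radians off the axis. A picture is of the moment at which its call begins.
- ticket.job_done(): hands the job in, once; it reports no verdict.
Trained networks look in the newest picture that a camera, given by its name, has taken for a name from the list of things; names that differ only in an ending like _2 or _b are one class to them, and where a whole thing is asked for, a point or a joint stands for the part that bears it (a point fixed in the world has none). Each returns a list of dicts, best first, with "p" (0 to 1); they miss things now and then, are a little off and sometimes report something else, mostly with a low value. They report only what shows in the picture. A call takes as long as a camera call.
- vision.find_in(camera, label): "location" ([x, y, z] in mm, in world coordinates, good to about 4 mm: the middle of the surface that is visible of it).
- vision.silhouettes(camera, label): "pixels" (480x640 bool, what is visible of it).
The state is a dict: "time_s": time; "qpos": joint angles; "qvel": joint speeds; "effort": joint torques, N m; "ee_pos": TCP position; "ee_rot": TCP orientation; "force": force on the tool from outside, world axes, zero at the start; "torque": the same for the moment, N m; "gripper_width": finger opening in mm.
Only numpy, scipy, OpenCV 4.12 (cv2) and the standard library are available. Lean on these libraries where they do the work, as an engineer would, in place of code of your own. Each camera call takes 0.05 s, during which the arm holds its last target.

TASK

The tilting lid of the swarf box has tipped into its frame on the bolt side: gently press the yellow pad on its far edge down until the lid lies level, then push the red-knobbed bolt across through the yellow keeper block until it comes up against its stop, which is set differently each time. Do not lean hard on the lid, push the bolt gently and do not ram it, let go at the end, and leave everything else on the bench where it is.

Things in the scene. Friction and masses are not known exactly. Their poses are not given: they have to be found in the camera images.
- box: Swarf box screwed to the bench: grey steel, 190 (x) by 300 (y) mm, flat top deck 70 mm above the bench. Origin: centre of its underside on the bench; x from its front (the bolt side, towards the robot) to its back, y along the bolt, z up; level, turned up to 17 degrees. A recess at y 0 to 133, x -78 to 78 mm holds the lid with 1 to 5 mm of gap: no room for fingers.
- bar_mid (a point): Middle of a blue carrying bar, 16 mm thick, along the box's y, 228 mm above the bench, 16 mm behind the bolt's line (x = -39 mm in the box's frame); flat straps (14 by 20 mm) hold it at y = -157 and +157 mm. It stops an upright gripper over the knob: come from the front, under the bar, with the tool tilted about 40 degrees. Axes as the box's.
- lid: Blue steel lid, 150 (x) by 128 (y) by 6 mm. Origin: on its pivot, which runs along y through its middle, 3 mm under its upper face (0, 65, 67 mm in the box's frame). Axes as the box's when level. It starts tipped 0.14 to 0.24 rad, front edge down, back edge up. Pressed at the back it turns to level, a hard stop, top flush with the deck. Stiff pivot (4 to 5 N on the pad); stays where left.
- press_pad (a point): Centre of the upper face of the flat yellow pad (26 by 60 mm, long along y) near the lid's back edge, 60 mm behind the pivot: the place to press down; 72 mm above the bench when level. Clear above. Axes as the lid's.
- keeper_exit (a point): Centre of the far (+y) mouth of the 16 by 16 mm opening through the yellow keeper block at the lid's front, where the bolt's tip comes out. Axes as the lid's. The block reaches 30 mm from here towards -y, is 32 mm wide in x, and its top is 25 mm above this point. While the lid is tipped the opening lies too low and the bolt runs into the block.
- bolt: Round steel bolt, 12 mm thick, with a red knob. Origin: on its axis under the knob, 88 mm above the bench, x = -55 mm in the box's frame; axes as the box's. Slides along the box's +y with about 3 N, stays where left. Its y there is -95 mm drawn back (starts within 8 mm of it); fully home its collar meets a black clamp stop, set differently each time, at -50 to -42: feel for it.
- knob_top (a point): Centre of the top of the red knob post (14 mm thick, upright on the bolt), 44 mm above the bolt's axis, 132 mm above the bench. The upper 30 mm are free for fingers or for pushing. Axes as the bolt's.
- bolt_tip (a point): The tapered front end of the bolt, on its axis, 105 mm from the bolt's origin towards +y. Fully home it stands 3 to 11 mm out of the far face of the keeper, depending on how the stop is set. The bolt's two guides (26 mm high above the deck, 14 mm long) stand at y = -128 and -14 mm in the box's frame.
- bush: Brass bush (34 mm outside diameter, 24 mm high) standing on the deck behind the bolt; a bystander. Origin: centre of its underside.
- parallel: Bright steel bar 16 by 50 by 14 mm lying on the deck behind the bolt; a bystander. Origin: centre of its underside.
- hammer: Hammer lying on the bench; a bystander. Origin under its middle.
- wrench: Steel wrench lying on the bench; a bystander.
- screwdriver: Screwdriver lying on the bench; a bystander.
- oiler: Green bottle 50 mm across, 130 mm high, standing on the bench; a bystander. Origin: centre of its underside.
- stock: Piece of aluminium bar 44 mm across, 60 mm high, standing on the bench; a bystander. Origin: centre of its underside.

How it is judged:
By the outcome, as a careful person would: the job done as asked, in the order asked, and still so for the second after the job is handed in, with the robot touching nothing.
It also fails if it takes over 56 s, if anything falls off the work surface, if the arm or the gripper's body presses on something with over 40 N, if the wrist force passes 120 N, or if a joint passes its speed limit or range.

## Working session

There is one attempt and no reset: what is moved stays moved. The work goes in short steps, Python scripts to look and compute and a shell command to move; the robot and the scene stay as the last step left them, time stands still between calls to the robot, and variables do not carry over. Pictures are saved under pics/ and viewed, and the job is handed in when it is done.

```bash
mkdir -p pics; ls
python3 - <<'E'
from workcell import status, vision
import cv2, json
s=status.state(); print(s)
for c in ["scene","top"]:
    f=vision.grab_frame(c); cv2.imwrite(f"pics/{c}0.png",f["color"]); print(c,f["fov_y"],f["pose"].round(3).tolist() if hasattr(f["pose"],'round') else f["pose"])
    for n in ["box","bar_mid","lid","press_pad","keeper_exit","bolt","knob_top","bolt_tip","bush","parallel","oiler","stock","hammer","wrench","screwdriver"]:
        r=vision.find_in(c,n); print(n,[(round(d["p"],2),[round(v,1) for v in d["location"]]) for d in r[:2]])
E
```

```text
pics
{'time_s': 0.0, 'qpos': array([ 6.37696765e+01,  1.83511209e+01,  8.97079688e+01,  9.80963696e-05,
        7.20435808e+01, -1.14555276e+00]), 'qvel': array([ 0.07078331, -0.0757807 ,  0.00097882,  0.06298191, -0.02475488,
        0.01341628]), 'effort': array([ 1.79686094e-04, -4.12470388e+01, -2.31968540e+01,  7.26274727e-02,
        4.59548912e-02, -1.43536422e-04]), 'ee_pos': array([243.69378927, 520.61000732, 403.91460568]), 'ee_rot': array([-1.79897352e+02, -2.14586832e-03,  1.54915197e+02]), 'force': array([ 0.32721241,  0.22585012, -0.05251002]), 'torque': array([ 0.02073036,  0.01260875, -0.05927928]), 'gripper_width': 91.41760841551154}
scene 57.62844280302842 [[-0.151, 0.843, -0.516, 1122.118], [0.989, 0.131, -0.075, 69.137], [0.005, -0.521, -0.853, 1083.725], [0.0, 0.0, 0.0, 1.0]]
box [(0.87, [575.5, 73.8, 67.2])]
bar_mid [(0.75, [659.4, 427.6, 79.7]), (0.74, [574.9, 75.3, 69.7])]
lid [(0.78, [586.0, 125.6, 73.0]), (0.23, [656.7, 423.8, 80.8])]
press_pad [(0.96, [593.1, 127.9, 73.3])]
keeper_exit [(0.95, [586.9, 123.5, 72.2])]
bolt [(0.8, [501.4, -3.8, 89.1])]
knob_to
[... 524 characters left out ...]
0, 0.0, 0.0, 1.0]]
box [(0.68, [559.9, 71.0, 69.3])]
bar_mid [(0.72, [558.4, 67.1, 69.3]), (0.57, [616.9, -1.4, 83.2])]
lid [(0.6, [593.0, 122.7, 74.9])]
press_pad [(0.76, [595.4, 120.6, 70.9])]
keeper_exit [(0.6, [591.6, 123.7, 70.2])]
bolt [(0.59, [499.4, 12.0, 94.0])]
knob_top [(0.68, [502.8, 7.9, 96.5]), (0.35, [615.9, -2.2, 82.3])]
bolt_tip [(0.6, [500.4, 11.4, 93.6])]
bush [(0.73, [499.8, 8.1, 89.6])]
parallel [(0.49, [616.7, -2.1, 81.1]), (0.18, [560.6, 66.1, 67.7])]
oiler [(0.67, [635.5, 428.9, 82.5])]
stock [(0.82, [510.4, 426.0, 60.3])]
hammer [(0.63, [605.5, -509.3, 27.4])]
wrench [(0.7, [462.9, -380.6, 5.4])]
screwdriver [(0.7, [587.7, 126.9, 73.4]), (0.68, [583.3, -56.8, 93.7])]
```

View pics/scene0.png

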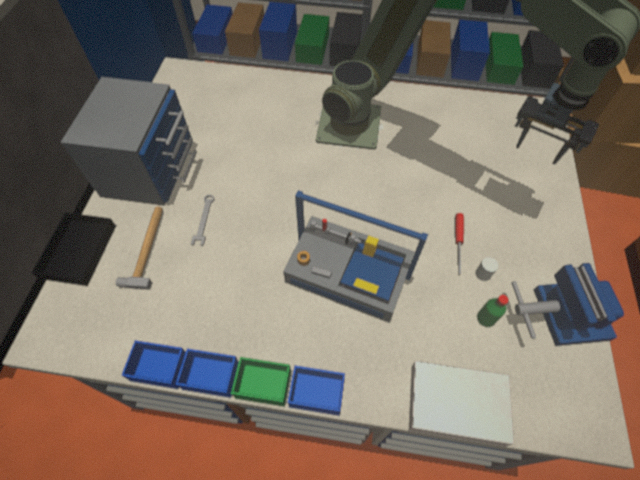

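View pics/top0.png

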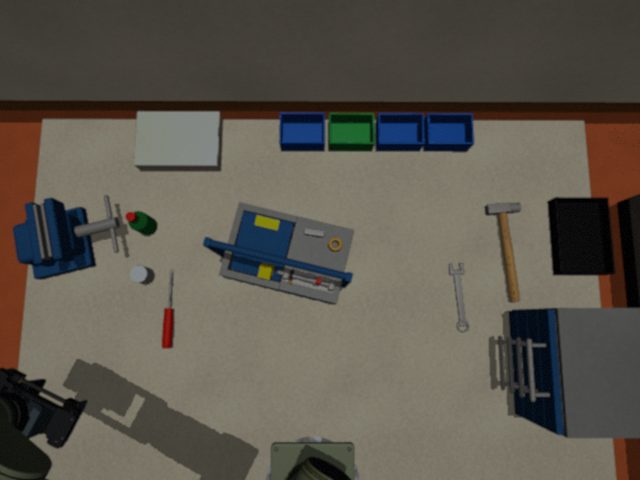

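The scene view shows the box at about (350,265), with the knob at (325,225), keeper at (370,245) and pad at (365,287). The top view shows the box at (287,252), pad (267,222), keeper (265,271) and knob (318,282). Next I'll measure the pose from the depth images.

```bash
cat > h.py <<'E'
import numpy as np, cv2
from workcell import status, vision
def cloud(f):
    d=f["depth"];H,W=d.shape
    fl=H/2/np.tan(np.radians(f["fov_y"]/2))
    v,u=np.mgrid[:H,:W]
    P=np.stack([(u-f["cx"])/fl*d,(v-f["cy"])/fl*d,d],-1)
    T=np.array(f["pose"]); return P@T[:3,:3].T+T[:3,3], d>0
def hsv(f): return cv2.cvtColor(f["color"],cv2.COLOR_BGR2HSV)
E
python3 - <<'E'
from h import *
for c in ["scene","top"]:
    f=vision.grab_frame(c);P,ok=cloud(f);h=hsv(f)
    reg=ok&(abs(P[...,0]-565)<230)&(abs(P[...,1]-65)<230)
    bench=ok&(abs(P[...,0]-330)<40)&(abs(P[...,1]-0)<200); print(c,"bench z",np.median(P[...,2][bench]))
    deck=reg&(P[...,2]>60)&(P[...,2]<85)
    deck=cv2.morphologyEx(deck.astype(np.uint8),cv2.MORPH_OPEN,np.ones((3,3)))>0
    q=P[deck][:,:2].astype(np.float32)
    print("deck",cv2.minAreaRect(q),np.median(P[...,2][deck]))
    bar=reg&(P[...,2]>205); q=P[bar]
    vx=cv2.fitLine(q[:,:2].astype(np.float32),cv2.DIST_HUBER,0,.01,.01).ravel(); print("bar",vx,np.degrees(np.arctan2(-vx[0],vx[1])),q[:,2].max(),cv2.minAreaRect(q[:,:2].astype(np.float32)), np.percentile(q[:,2],[5,50,95]))
    H,S,V=h[...,0],h[...,1],h[...,2]
    yel=reg&(H>20)&(H<35)&(S>120)
    n,l,st,ce=cv2.connectedComponentsWithStats(yel.astype(np.uint8))
    for i in range(1,n):
        if st[i,4]>8:
            q=P[l==i]; print("yel",st[i],q.mean(0).round(1),q.min(0).round(1),q.max(0).round(1),cv2.minAreaRect(q[:,:2].astype(np.float32)))
    red=reg&((H<6)|(H>172))&(S>120)
    n,l,st,ce=cv2.connectedComponentsWithStats(red.astype(np.uint8))
    for i in range(1,n):
        if st[i,4]>4:
            q=P[l==i]; print("red",st[i],q.mean(0).round(1),q.min(0).round(1),q.max(0).round(1))
    im=f["color"]; y0,x0=(180,270) if c=="scene" else (190,190)
    cv2.imwrite(f"pics/{c}_z.png",cv2.resize(im[y0:y0+140,x0:x0+175],None,fx=4,fy=4,interpolation=cv2.INTER_CUBIC))
E
```

```text
scene bench z -0.5631318733571788
deck ((571.0526733398438, 71.92767333984375), (314.5921325683594, 194.14361572265625), 76.15306854248047) 69.62356573662737
bar [2.4079177e-01 9.7057682e-01 5.3778235e+02 8.0094658e+01] -13.933275 239.79904407102708 ((532.698974609375, 75.52967071533203), (327.68310546875, 23.640968322753906), 76.18871307373047) [221.80817467 233.14099867 237.02015942]
yel [363 236  15  20 194] [527.1 115.6  92.1] [501.6  99.6  64. ] [542.5 132.  104.9] ((522.3789672851562, 116.62532806396484), (29.357168197631836, 38.581302642822266), 75.95762634277344)
yel [354 279  24  14 184] [641.2 115.3  84.3] [624.6  85.7  78.8] [657.9 144.   90.5] ((641.1941528320312, 115.32593536376953), (58.278106689453125, 26.333110809326172), 74.47074127197266)
red [323 219   4   9  21] [496.7 -11.7 128.5] [489.8 -16.1 111.3] [501.8  -7.4 133.8]
top bench z -0.7114795757611319
deck ((569.5398559570312, 64.8669662475586), (301.0425720214844, 190.72402954101562), 76.25801086425781) 69.92999952090508
bar [2.3692022e-01 9.7152913e-01 5.3036786e+02 7.3135399e+01] -13.70484 241.89945607494724 ((531.1118774414062, 74.0521240234375), (327.3603820800781, 20.187076568603516), 76.2066421508789) [228.83885929 234.12015459 237.5674849 ]
yel [255 215  25  15 243] [641.2 114.9  84.5] [624.2  84.3  76.7] [659.  144.4  91.1] ((641.7356567382812, 115.06248474121094), (58.43181610107422, 26.243993759155273), 76.16910552978516)
yel [329 238  12  12  56] [586. -55.  93.] [573.  -66.9  85.2] [601.7 -39.6  97.8] ((585.99462890625, -54.67976760864258), (26.288816452026367, 29.133636474609375), 58.16435623168945)
yel [257 264  17  16 200] [518.5 114.5  95.2] [499.5  97.1   4.9] [537.8 145.7 108. ] ((521.6992797851562, 121.01898193359375), (44.212921142578125, 38.169273376464844), 75.90272521972656)
red [316 278   6   7  31] [494.3 -13.7 125.5] [486.4 -19.9  69. ] [504.4  -8.1 134.8]
```

```bash
echo
```

```text
(no output)
```

View pics/scene_z.png

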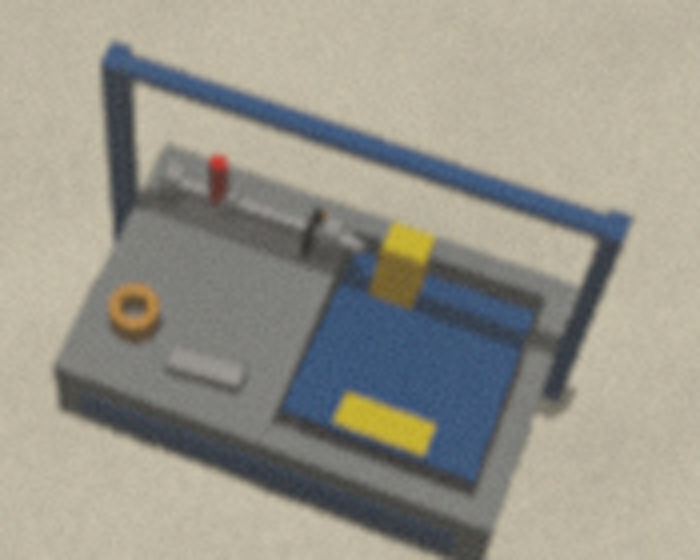

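View pics/top_z.png

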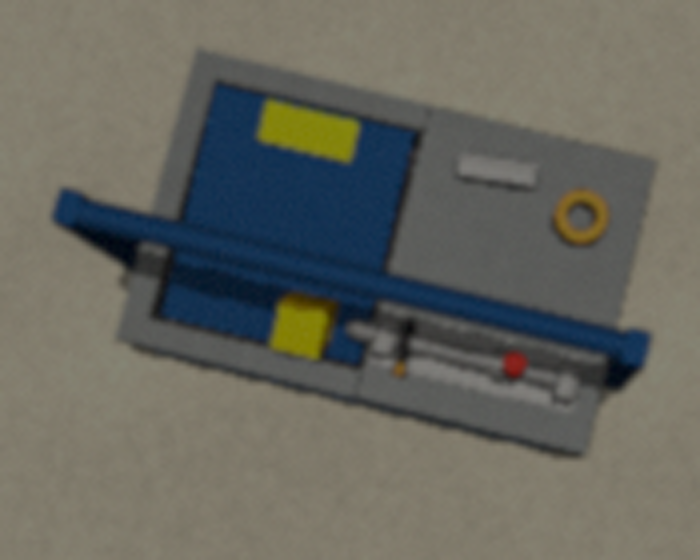

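Both cameras agree: box origin about (569.3, 65.3), yaw −13.8°, pad about (642, 114.5, 84), lid tilted about 0.2 rad. The oblong in the middle is the lid, with the bar clear of the pad. I'll go over the pad high, jaws shut and lying along the box's y.

```bash
python3 -m jog '[[0,0,0,-0.04,0,0,-0.0985],[0,0,0,-0.04,0,0,-0.0985],[0,-0.0404,-0.025,0,0,0,0],[0,-0.0404,-0.025,0,0,0,0],[0,-0.0404,-0.025,0,0,0,0],[0,-0.0404,-0.025,0,0,0,0],[0,-0.0404,-0.025,0,0,0,0],[0,-0.0404,-0.025,0,0,0,0],[0,-0.0404,-0.025,0,0,0,0],[0,-0.0404,-0.025,0,0,0,0],[0,-0.0404,-0.025,0,0,0,0],[0,-0.0404,-0.025,0,0,0,0]]' 20
python3 -m jog '[[0,-0.0404,-0.025,0,0,0,0],[0,-0.0404,-0.025,0,0,0,0],[0,0,0,0,0,0,0]]'
```

```text
time_s: 3.2
ee_pos: [577.4, 180.4, 484.8]
ee_rot: [180.0, 0.0, 166.2]
force: [0.4, 0.6, 1.4]
gripper_width: 0.5
time_s: 3.58
ee_pos: [644.9, 111.4, 483.6]
ee_rot: [-179.9, -0.0, 166.0]
force: [0.1, 0.5, 0.4]
gripper_width: 0.6
```

```bash
python3 -m jog '[[0,0,0,0.04,0,0,0],[0,0,0,0.04,0,0,0],[0,0,0,0.04,0,0,0],[0,0,0,0.04,0,0,0],[0,0,0,0.025,0,0,0],[0,0,0,0,0,0,0],[0,0,0,0,0,0,0]]'
python3 - <<'E'
from h import *
f=vision.grab_frame("scene"); cv2.imwrite("pics/s1.png",cv2.resize(f["color"][100:340,220:540],None,fx=2.5,fy=2.5))
s=status.state();print(s["qpos"].round(1),s["ee_pos"].round(1),s["force"].round(2))
E
```

```text
time_s: 4.45
ee_pos: [643.2, 114.4, 301.2]
ee_rot: [179.9, 0.1, 166.2]
force: [-0.2, 0.3, -0.3]
gripper_width: 0.3
[  9.1  29.5  87.1   0.   63.2 -67.2] [643.3 114.3 301.6] [ 0.93 -0.23 -0.18]
```

View pics/s1.png

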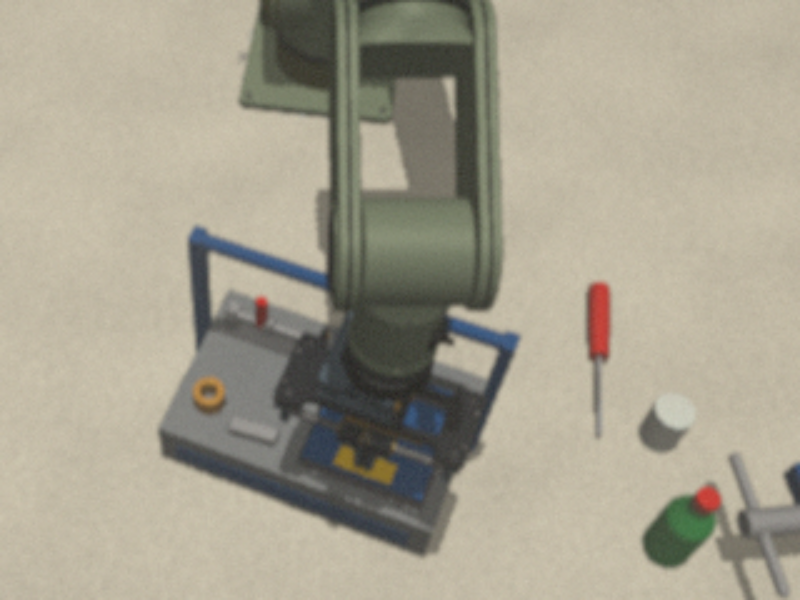

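The fingers are over the pad, with the arm well above the bar. I'll go down in small steps and watch the force.

```bash
python3 -m jog '[[0,0,0,0.01,0,0,0],[0,0,0,0.007,0,0,0],[0,0,0,0.003,0,0,0],[0,0,0,0.002,0,0,0],[0,0,0,0.0,0,0,0]]'
python3 -m jog '[[0,0,0,0.002,0,0,0],[0,0,0,0.002,0,0,0]]'
python3 -m jog '[[0,0,0,0.002,0,0,0],[0,0,0,0,0,0,0]]'
python3 -m jog '[[0,0,0,0.002,0,0,0],[0,0,0,0,0,0,0]]'
```

```text
time_s: 5.12
ee_pos: [643.0, 113.7, 278.0]
ee_rot: [-180.0, 0.0, 166.2]
force: [-1.0, -0.2, 1.5]
gripper_width: 0.8
time_s: 5.38
ee_pos: [643.4, 113.6, 274.3]
ee_rot: [180.0, 0.1, 166.2]
force: [0.8, -2.5, 4.6]
gripper_width: 0.3
time_s: 5.62
ee_pos: [643.6, 113.6, 272.0]
ee_rot: [180.0, 0.1, 166.2]
force: [1.3, -2.6, 3.5]
gripper_width: 0.1
time_s: 5.88
ee_pos: [643.5, 113.9, 270.0]
ee_rot: [180.0, 0.1, 166.2]
force: [1.7, -1.3, 3.9]
gripper_width: 0.2
```

```bash
python3 -m jog '[[0,0,0,0.002,0,0,0],[0,0,0,0,0,0,0]]'
python3 -m jog '[[0,0,0,0.002,0,0,0],[0,0,0,0,0,0,0]]'
python3 -m jog '[[0,0,0,0.001,0,0,0],[0,0,0,0,0,0,0]]'
python3 -m jog '[[0,0,0,0.001,0,0,0],[0,0,0,0,0,0,0]]'
```

```text
time_s: 6.12
ee_pos: [643.3, 114.0, 267.9]
ee_rot: [180.0, 0.1, 166.2]
force: [2.1, -1.2, 3.9]
gripper_width: 0.6
time_s: 6.38
ee_pos: [643.1, 114.0, 265.7]
ee_rot: [180.0, 0.0, 166.2]
force: [2.2, -1.0, 4.1]
gripper_width: 0.5
time_s: 6.62
ee_pos: [643.0, 114.0, 264.7]
ee_rot: [180.0, -0.0, 166.2]
force: [2.8, 0.7, 3.9]
gripper_width: 0.5
time_s: 6.88
ee_pos: [643.0, 114.0, 263.6]
ee_rot: [180.0, -0.0, 166.2]
force: [1.2, 0.7, 4.6]
gripper_width: 0.7
```

```bash
python3 -m jog '[[0,0,0,0.0006,0,0,0],[0,0,0,0,0,0,0]]'
python3 -m jog '[[0,0,0,0.0006,0,0,0],[0,0,0,0,0,0,0]]'
```

```text
time_s: 7.12
ee_pos: [643.0, 114.0, 263.1]
ee_rot: [180.0, -0.0, 166.2]
force: [2.5, 1.4, 4.8]
gripper_width: 0.9
time_s: 7.38
ee_pos: [642.9, 113.9, 263.1]
ee_rot: [180.0, -0.0, 166.2]
force: [1.1, 1.4, 7.2]
gripper_width: 0.6
```

```bash
python3 -m jog '[[0,0,0,0.0005,0,0,0],[0,0,0,0,0,0,0]]'
```

```text
time_s: 7.62
ee_pos: [642.9, 113.9, 263.0]
ee_rot: [180.0, 0.0, 166.2]
force: [0.7, 1.5, 8.8]
gripper_width: 0.2
```

The lid stopped at TCP 263.0 (tip 72 mm, exactly the level height) and the force rose to about 9 N, so it is on its stop. I'll back off and look.

```bash
python3 -m jog '[[0,0,0,-0.005,0,0,0],[0,0,0,-0.03,0,0,0],[0,0,0,-0.045,0,0,0],[0,0,0,-0.045,0,0,0],[0,0,0,-0.045,0,0,0],[0,0,0,-0.05,0,0,0],[0,0.0265,-0.0186,0,0,0,0],[0,0.0265,-0.0186,0,0,0,0],[0,0.0265,-0.0186,0,0,0,0],[0,0.0265,-0.0186,0,0,0,0],[0,0.0265,-0.0186,0,0,0,0],[0,0.0265,-0.0186,0,0,0,0]]'
python3 -m jog '[[0,0.0265,-0.0186,0,0,0,0],[0,0.0265,-0.0186,0,0,0,0],[0,0.0265,-0.0186,0,0,0,0],[0,0.0265,-0.0186,0,0,0,0],[0,0,0,0,0,0,0]]'
python3 - <<'E'
from h import *
s=status.state();print(s["qpos"].round(1),s["ee_pos"].round(1),s["force"].round(2))
for c in ["scene","top"]:
    f=vision.grab_frame(c);P,ok=cloud(f);h=hsv(f)
    y0,x0=(180,270) if c=="scene" else (190,190)
    cv2.imwrite(f"pics/{c}_z2.png",cv2.resize(f["color"][y0:y0+140,x0:x0+175],None,fx=4,fy=4,interpolation=cv2.INTER_CUBIC))
    O=np.array([569.3,65.3,0]);a=np.radians(-13.8);R=np.array([[np.cos(a),-np.sin(a),0],[np.sin(a),np.cos(a),0],[0,0,1]])
    B=(P-O)@R
    H,S,V=h[...,0],h[...,1],h[...,2]
    reg=ok&(abs(B[...,0])<110)&(abs(B[...,1])<170)
    for nm,m in [("yel",(H>20)&(H<35)&(S>120)),("red",((H<6)|(H>172))&(S>120))]:
        n,l,st,ce=cv2.connectedComponentsWithStats((reg&m).astype(np.uint8))
        for i in range(1,n):
            if st[i,4]>8:
                q=B[l==i]; print(c,nm,st[i],np.median(q,0).round(1),np.percentile(q,3,0).round(1),np.percentile(q,97,0).round(1))
    # black clamp & tall things along bolt line
    m=reg&(abs(B[...,0]+55)<20)&(B[...,2]<150)
    for y in range(-140,30,6):
        k=m&(abs(B[...,1]-y)<3); 
        if k.any(): print(y,np.percentile(B[...,2][k],[50,97]).round(0),V[k].min(),end="; ")
    print()
E
```

```text
time_s: 9.12
ee_pos: [460.3, 42.9, 480.6]
ee_rot: [-179.9, -0.3, 166.2]
force: [0.2, -0.5, 0.4]
gripper_width: 0.5
time_s: 9.75
ee_pos: [339.1, -4.0, 481.1]
ee_rot: [-180.0, -0.2, 166.1]
force: [-0.0, 1.2, -0.0]
gripper_width: 0.1
[ -2.6  -6.4 107.1  -0.   79.5 -78.7] [339.1  -4.  481.1] [-0.01  1.2  -0.04]
scene yel [364 235  14  19 173] [-46.5  38.9 111.2] [-68.4  25.4  81.8] [-36.9  52.5 114.7]
scene yel [353 281  25  16 207] [60.4 66.1 71.5] [48.7 38.7 68.2] [72.2 93.4 74.6]
scene red [323 219   4   5  16] [-53.9 -92.4 131.6] [-59.3 -97.5 129.4] [-47.6 -87.3 134.1]
-140 [68. 73.] 85; -134 [72. 94.] 82; -128 [93. 99.] 79; -122 [89. 98.] 80; -116 [73. 95.] 85; -110 [72. 95.] 89; -104 [72. 96.] 89; -98 [ 76. 131.] 85; -92 [102. 132.] 89; -86 [ 93. 131.] 85; -80 [85. 97.] 83; -74 [72. 95.] 88; -68 [72. 95.] 87; -62 [72. 93.] 89; -56 [73. 95.] 91; -50 [72. 93.] 90; -44 [72. 94.] 90; -38 [71. 93.] 87; -32 [71. 95.] 73; -26 [ 92. 100.] 53; -20 [85. 98.] 54; -14 [92. 98.] 74; -8 [88. 98.] 77; -2 [68. 96.] 68; 4 [70. 95.] 73; 10 [69. 91.] 79; 16 [69. 72.] 76; 22 [ 88. 113.] 75; 28 [110. 1
[... 204 characters left out ...]
 16  16 184] [-55.7  35.3 112.1] [-71.   21.3  84.2] [-41.1  50.8 116.3]
top red [316 278   6   6  32] [-54.4 -94.6 130.8] [ -60.7 -100.6   88.2] [-46.5 -87.9 134.8]
-140 [69. 73.] 49; -134 [89. 98.] 51; -128 [ 94. 101.] 55; -122 [79. 97.] 55; -116 [73. 94.] 60; -110 [72. 94.] 58; -104 [ 72. 123.] 59; -98 [ 72. 133.] 67; -92 [ 75. 134.] 62; -86 [77. 99.] 52; -80 [73. 97.] 53; -74 [72. 95.] 61; -68 [72. 94.] 58; -62 [73. 95.] 57; -56 [73. 94.] 58; -50 [72. 95.] 59; -44 [72. 96.] 60; -38 [72. 94.] 62; -32 [77. 98.] 28; -26 [ 95. 102.] 12; -20 [90. 97.] 33; -14 [94. 98.] 56; -8 [82. 97.] 51; -2 [70. 95.] 37; 4 [69. 94.] 36; 10 [69. 90.] 48; 16 [69. 76.] 47; 22 [ 87. 115.] 37; 28 [112. 115.] 53;
```

```bash
echo
```

```text
(no output)
```

View pics/scene_z2.png

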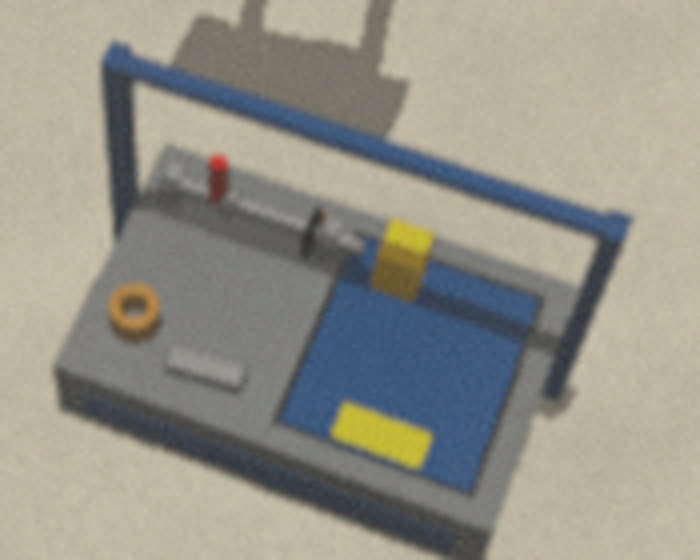

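View pics/top_z2.png

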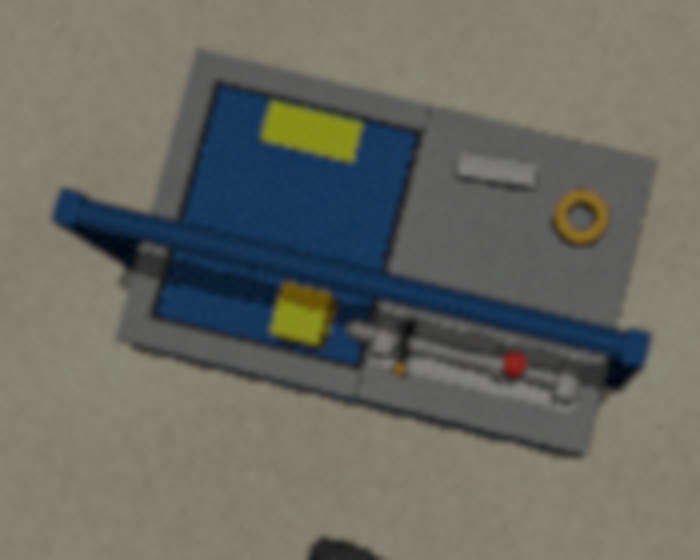

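The lid is level (pad 71–72 mm, keeper top 112–115), the other items have not moved, and the knob is at box (−54.5, −93.5). Next I'll tilt the tool in place and then descend in front of the bar.

```bash
python3 -m jog '[[0,0,0,0,0,-0.1745,0],[0,0,0,0,0,-0.1745,0],[0,0,0,0,0,-0.1745,0],[0,0,0,0,0,-0.1745,0],[0,0,0,0,0,0,0]]'
python3 -c "
from h import *
s=status.state();print(s['qpos'].round(1),s['ee_pos'].round(1),s['ee_rot'].round(2))"
```

```text
time_s: 10.48
ee_pos: [341.1, -3.2, 481.1]
ee_rot: [-179.9, 39.8, 166.3]
force: [-0.9, 0.3, -0.5]
gripper_width: 0.4
[  1.7 -14.5 117.9 -15.7  39.  -65.7] [341.1  -3.2 481.1] [-179.95   39.77  166.31]
```

```bash
python3 -m jog '[[0,0.0219,0,0.026,0,0,0],[0,0.0219,0,0.026,0,0,0],[0,0.0219,0,0.026,0,0,0],[0,0.0219,0,0.026,0,0,0],[0,0.0219,0,0.026,0,0,0],[0,0,0,0,0,0,0]]'
python3 - <<'E'
from h import *
s=status.state();print(s['qpos'].round(1),s['ee_pos'].round(1),s['ee_rot'].round(2),s["force"].round(1))
f=vision.grab_frame("scene"); cv2.imwrite("pics/s3.png",cv2.resize(f["color"][120:320,220:460],None,fx=3,fy=3))
f=vision.grab_frame("wrist"); cv2.imwrite("pics/w3.png",f["color"])
E
```

```text
time_s: 11.22
ee_pos: [341.9, -4.6, 317.7]
ee_rot: [-179.5, 39.8, 166.3]
force: [0.1, 0.1, 0.1]
gripper_width: 0.4
[  1.6  -3.5 136.3 -50.7  13.3 -28.1] [341.9  -4.6 317.7] [-179.46   39.78  166.31] [0.1 0.1 0.1]
```

View pics/s3.png

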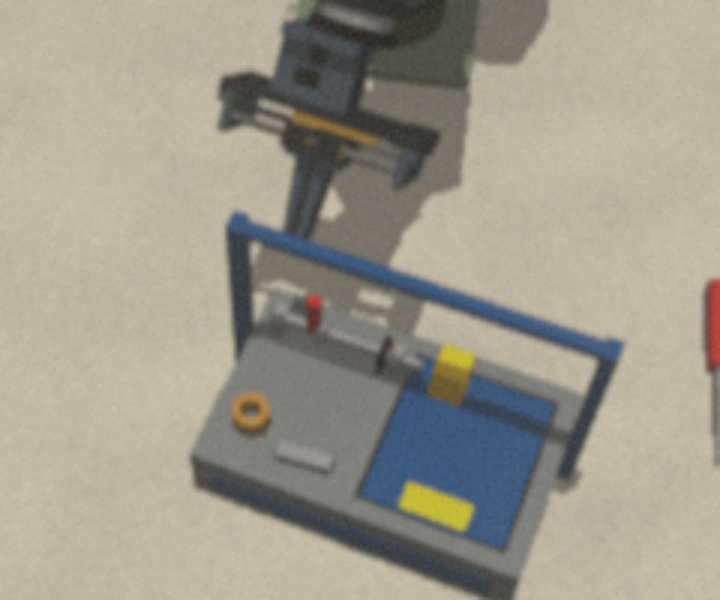

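View pics/w3.png

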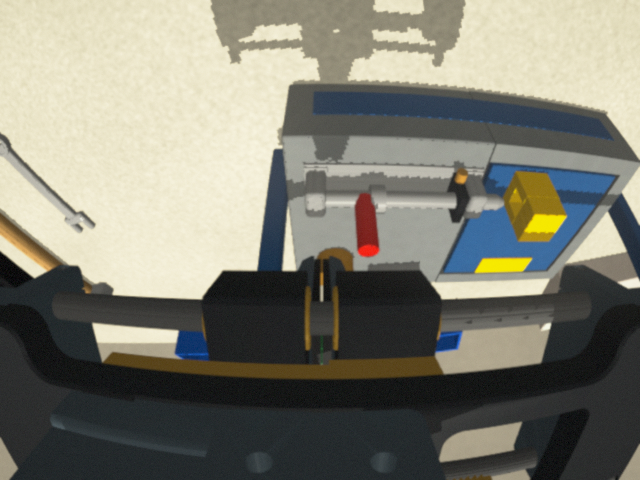

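The joint readings show the wrist nearing a singular spot, with joint 4 heading for its −77° limit. Before descending I'll fit the arm's kinematics and pick a tilt that stays in range.

```bash
cat > kin.py <<'E'
import numpy as np
from scipy.optimize import least_squares
from scipy.spatial.transform import Rotation as Rt
D=[([63.77,18.351,89.708],[243.69,520.61,403.9],[-179.9,0,154.9]),([9.1,29.5,87.1],[643.3,114.3,301.6],[180,0,166.2]),([-2.6,-6.4,107.1],[339.1,-4,481.1],[180,-.2,166.1]),([1.7,-14.5,117.9],[341.1,-3.2,481.1],[-179.95,39.77,166.31]),([1.6,-3.5,136.3],[341.9,-4.6,317.7],[-179.46,39.78,166.31])]
def wc(p,q):
    a1,d1,L2,L3,d6=p; q=np.radians(q); 
    r=a1+L2*np.sin(q[1])+L3*np.sin(q[1]+q[2]); z=d1+L2*np.cos(q[1])+L3*np.cos(q[1]+q[2])
    return np.array([r*np.cos(q[0]),r*np.sin(q[0]),z])
def res(p):
    o=[]
    for q,t,e in D:
        R=Rt.from_euler('xyz',e,degrees=True).as_matrix(); o+=list(wc(p,q)+p[4]*R[:,2]-t)
    return o
F=least_squares(res,[30,300,400,400,90]); p=F.x
def ik(t,R):
    w=np.array(t)-p[4]*R[:,2]; a1,d1,L2,L3,_=p
    q1=np.arctan2(w[1],w[0]); r=np.hypot(w[0],w[1])-a1; z=w[2]-d1
    c=(r*r+z*z-L2**2-L3**2)/(2*L2*L3)
    if abs(c)>1: return None
    q3=np.arccos(c); q2=np.arctan2(r,z)-np.arctan2(L3*np.sin(q3),L2+L3*np.cos(q3))
    th=q2+q3
    # forearm frame: z along forearm, x in-plane
    f=np.array([np.sin(th)*np.cos(q1),np.sin(th)*np.sin(q1),np.cos(th)])
    s=np.array([-np.sin(q1),np.cos(q1),0]); u=np.cross(s,f)  # in-plane, u downwards for th~90
    d=R[:,2]; q5=np.arccos(d@f); q4=np.arctan2(d@s,d@u)
    # R after joint4,5
    zz=d; yy=-np.sin(q4)*u+np.cos(q4)*s; xx=np.cross(yy,zz)
    q6=np.arctan2(R[:,0]@yy,R[:,0]@xx)
    return np.degrees([q1,q2,q3,q4,q5,q6])
if __name__=="__main__":
    print(p.round(1),np.abs(F.fun).max().round(2))
    for q,t,e in D: print(ik(t,Rt.from_euler('xyz',e,degrees=True).as_matrix()).round(1))
E
python3 kin.py
```

```text
[  7.3 111.1 574.3 405.9 123.9] 11.42
[64.9 18.5 89.8  0.  71.7 90. ]
[10.1 29.7 87.3  0.  63.  23.9]
[ -0.7  -6.6 107.5   0.   79.3  13.2]
[  3.4 -13.9 117.  -17.2  39.7  26.7]
[  3.3  -4.4 136.2 -49.7  14.9  62. ]
```

```bash
python3 - <<'E'
s=open('kin.py').read()
s=s.replace("a1,d1,L2,L3,d6=p; q=","a1,d1,L2,L3,d6,c=p; q=").replace("return np.array([r*np.cos(q[0]),r*np.sin(q[0]),z])","return np.array([r*np.cos(q[0])-c*np.sin(q[0]),r*np.sin(q[0])+c*np.cos(q[0]),z])")
s=s.replace("[30,300,400,400,90]","[30,300,400,400,90,10]").replace("a1,d1,L2,L3,_=p","a1,d1,L2,L3,_,cc=p")
s=s.replace("q1=np.arctan2(w[1],w[0]); r=np.hypot(w[0],w[1])-a1","h=np.sqrt(w[0]**2+w[1]**2-cc**2); q1=np.arctan2(w[1],w[0])-np.arctan2(cc,h); r=h-a1")
s=s.replace("np.degrees([q1,q2,q3,q4,q5,q6])","np.degrees([q1,q2,q3,q4,q5,q6-np.pi/2])")
open('kin.py','w').write(s)
E
python3 kin.py
cat > scan.py <<'E'
from kin import *
O=np.array([569.3,65.3,0]);B=Rt.from_euler('z',-13.8,degrees=True).as_matrix()
def tool(tilt,az): # az: azimuth offset of tool pointing relative to box x (deg)
    Rz=B@Rt.from_euler('z',az,degrees=True).as_matrix()
    z=Rz@np.array([np.sin(np.radians(tilt)),0,-np.cos(np.radians(tilt))]); y=Rz@np.array([0,1,0]); x=np.cross(y,z)
    return np.stack([x,y,z],1)
if __name__=="__main__":
  for tilt in (30,35,40,45,50):
   for az in (0,15,20,25,30):
    R=tool(tilt,az); out=[]
    for dx,y,dz in ((-40,-121,57),(-40,-121,0),(0,-121,0),(0,-66,0)):
        G=O+B@np.array([-55+dx,y,128+dz]); q=ik(G-172*R[:,2],R); out.append(None if q is None else q[[2,3,4,5]].round(0).astype(int).tolist())
    print(tilt,az,out)
E
python3 scan.py
```

```text
[ -1.4 116.1 581.9 411.8 135.   10.7] 6.56
[63.9 18.6 89.7 -0.  71.9 -1. ]
[  9.1  29.6  87.2   0.   63.2 -67.1]
[ -2.5  -6.3 107.2   0.   79.2 -78.6]
[  1.5 -14.1 117.5 -15.6  38.8 -66. ]
[  1.4  -4.6 136.4 -47.3  13.8 -31.8]
30 0 [[130, -16, 25, -64], [135, -27, 15, -53], [131, -23, 15, -57], [129, -34, 18, -39]]
30 15 [[130, 12, 24, -109], [136, 21, 14, -118], [131, 21, 14, -119], [130, 2, 13, -93]]
30 20 [[130, 20, 26, -123], [135, 32, 16, -136], [131, 32, 17, -136], [130, 17, 14, -114]]
30 25 [[129, 26, 28, -135], [135, 40, 19, -150], [131, 39, 19, -149], [130, 29, 16, -131]]
30 30 [[129, 31, 31, -145], [134, 44, 22, -160], [130, 43, 23, -158], [130, 37, 19, -145]]
35 0 [[133, -26, 18, -53], [139, -57, 10, -21], [135, -52, 9, -28], [133, -60, 14, -13]]
35 15 [[133, 20, 17, -118], [139, 51, 8, -149], [135, 50, 8, -149], [134, 8, 5, -99]]
35 20 [[133, 32, 20, -136], [139, 61, 12, -166], [135, 59, 12, -164], [134, 44, 7, -141]]
35 25 [[133, 39, 24, -149], [138, 64, 16, -175], [134, 62, 17, -173], [134, 57, 11, -160]]
35 30 [[132, 44, 28, -160], [138, 64, 21, -182], [133, 63, 21, -1
[... 711 characters left out ...]
[142, 126, 19, -233], [141, 150, 14, -248]]
45 25 [[140, 81, 21, -193], [145, 113, 23, -227], [141, 112, 22, -226], [141, 130, 17, -235]]
45 30 [[139, 77, 27, -196], [144, 102, 27, -224], [140, 102, 26, -222], [140, 115, 21, -227]]
50 0 [[144, -121, 16, 43], [150, -148, 26, 73], [146, -152, 25, 74], [143, -133, 27, 64]]
50 15 [[145, 131, 13, -230], [151, 156, 26, -257], [146, 155, 25, -255], [145, 177, 23, -268]]
50 20 [[144, 112, 19, -218], [150, 139, 28, -248], [146, 139, 27, -247], [145, 159, 24, -258]]
50 25 [[143, 100, 25, -214], [149, 126, 31, -242], [145, 125, 30, -241], [144, 143, 26, -249]]
50 30 [[142, 93, 31, -213], [148, 114, 34, -238], [143, 114, 33, -237], [144, 129, 28, -242]]
```

The fit reproduces the joints well. At 40° joint 4 would pass its limit, but a 32° tilt should keep it near −40° and still clear the strap by 13 mm. I'll tilt back 8°, then check.

```bash
python3 -m jog '[[0,0,0,0,0,0.07,0],[0,0,0,0,0,0.07,0],[0,0,0,0,0,0,0]]'
cat > plan.py <<'E'
import sys
from scan import *
from h import status
s=status.state(); R=Rt.from_euler('xyz',s['ee_rot'],degrees=True).as_matrix(); t=np.array(s['ee_pos'])
print(s['qpos'].round(1),'rot',s['ee_rot'].round(1),'F',s['force'].round(1),'T',round(s['time_s'],2))
print("TCP box",(B.T@(t-O)).round(1),"G box",(B.T@(t+172*R[:,2]-O)).round(1))
if len(sys.argv)>1:
  for a in sys.argv[1:]:
    g=np.array(eval(a)); T=O+B@g-172*tool(32,0)[:,2]; print(a,"tool delta",(R.T@(T-t)).round(1),"rotvec",Rt.from_matrix(R.T@tool(32,0)).as_rotvec().round(4),"ik",ik(T,tool(32,0)).round(0))
    t=T;R=tool(32,0)
E
python3 plan.py "(-103,-121,170)" "(-103,-121,128)" "(-63,-121,128)" "(-63,-60,128)"
```

```text
time_s: 11.7
ee_pos: [342.6, -4.4, 321.1]
ee_rot: [-179.9, 32.6, 166.0]
force: [-0.0, -0.3, 0.3]
gripper_width: 0.7
[  0.7  -3.5 133.5 -24.2  19.8 -54.6] rot [-179.9   32.6  166. ] F [-0.  -0.3  0.3] T 11.7
TCP box [-203.5 -121.8  321.1] G box [-110.9 -122.6  176.2]
(-103,-121,170) tool delta [-5.1  0.9  9.5] rotvec [-0.0045  0.0102 -0.0034] ik [  0.  -3. 133. -22.  20. -57.]
(-103,-121,128) tool delta [22.3  0.  35.6] rotvec [0. 0. 0.] ik [  0.   1. 138. -36.  12. -42.]
(-63,-121,128) tool delta [-33.9   0.   21.2] rotvec [0. 0. 0.] ik [ -2.   5. 134. -32.  12. -48.]
(-63,-60,128) tool delta [ 0. 61. -0.] rotvec [0. 0. 0.] ik [  8.   7. 131. -45.  17. -27.]
```

```bash
python3 -m jog '[[0,-0.005,0.001,0.0095,-0.0045,0.0102,-0.0034],[0,0.0075,0,0.012,0,0,0],[0,0.0075,0,0.012,0,0,0],[0,0.0073,0,0.0116,0,0,0],[0,0,0,0,0,0,0]]'
python3 plan.py "(-63,-121,128)"
python3 - <<'E'
from h import *
f=vision.grab_frame("scene"); cv2.imwrite("pics/s4.png",cv2.resize(f["color"][160:300,270:430],None,fx=4,fy=4))
f=vision.grab_frame("wrist"); cv2.imwrite("pics/w4.png",f["color"])
E
```

```text
time_s: 12.32
ee_pos: [350.7, -5.8, 271.3]
ee_rot: [-179.8, 31.7, 166.4]
force: [-0.2, -0.6, 0.2]
gripper_width: 0.4
[  0.2   2.9 137.4 -40.1  11.5 -38.7] rot [-179.8   31.7  166.4] F [-0.2 -0.6  0.2] T 12.32
TCP box [-195.3 -121.2  271.3] G box [-105.  -121.4  124.9]
(-63,-121,128) tool delta [-36.4   0.1  19.4] rotvec [-0.0014 -0.0058  0.0033] ik [ -2.   5. 134. -32.  12. -48.]
```

View pics/s4.png

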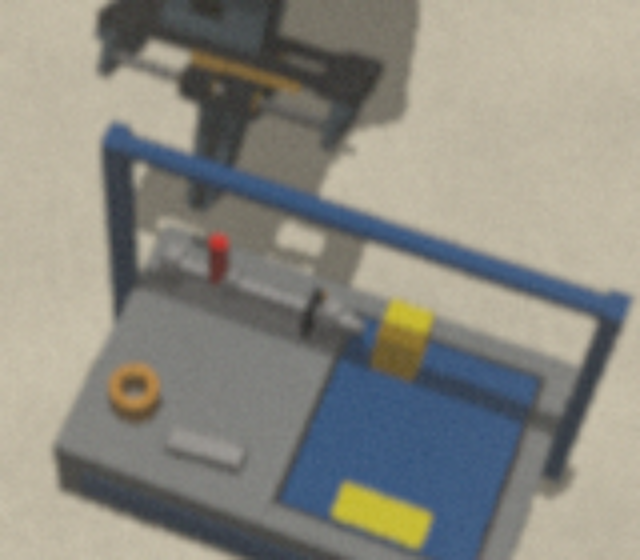

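View pics/w4.png

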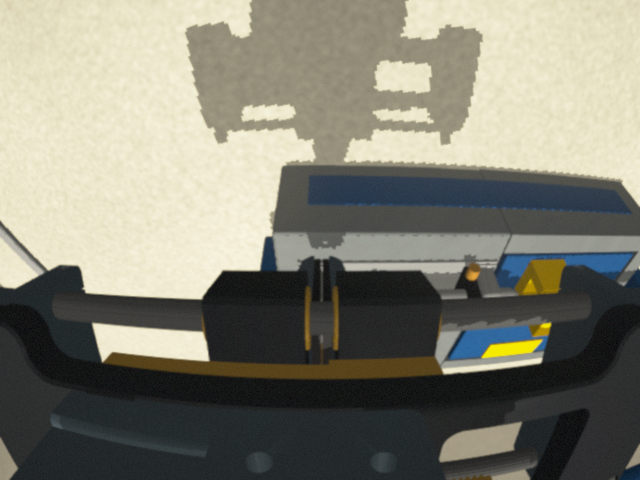

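The tip is in front of the bar, between the rear guide and the knob in y, and everything stands still. Moving in now, under the bar.

```bash
python3 -m jog '[[0,-0.009,0,0.005,0,0,0],[0,-0.009,0,0.005,0,0,0],[0,-0.009,0,0.005,0,-0.003,0],[0,-0.009,0,0.0045,0,-0.003,0],[0,0,0,0,0,0,0],[0,0,0,0,0,0,0]]'
python3 plan.py "(-63,-118,128)"
python3 - <<'E'
from h import *
f=vision.grab_frame("scene"); cv2.imwrite("pics/s5.png",cv2.resize(f["color"][160:300,270:430],None,fx=4,fy=4))
f=vision.grab_frame("top"); cv2.imwrite("pics/t5.png",cv2.resize(f["color"][200:330,200:380],None,fx=4,fy=4))
E
```

```text
time_s: 13.18
ee_pos: [390.1, -15.5, 274.4]
ee_rot: [-179.9, 32.1, 166.3]
force: [-1.3, 0.1, -0.4]
gripper_width: 0.6
[ -1.5   6.  133.2 -35.2  11.4 -45. ] rot [-179.9   32.1  166.3] F [-1.3  0.1 -0.4] T 13.18
TCP box [-154.8 -121.2  274.4] G box [ -63.4 -121.4  128.7]
(-63,-118,128) tool delta [-0.3  3.2  0.8] rotvec [-0.0013  0.0018  0.002 ] ik [ -1.   5. 133. -33.  12. -47.]
```

View pics/s5.png

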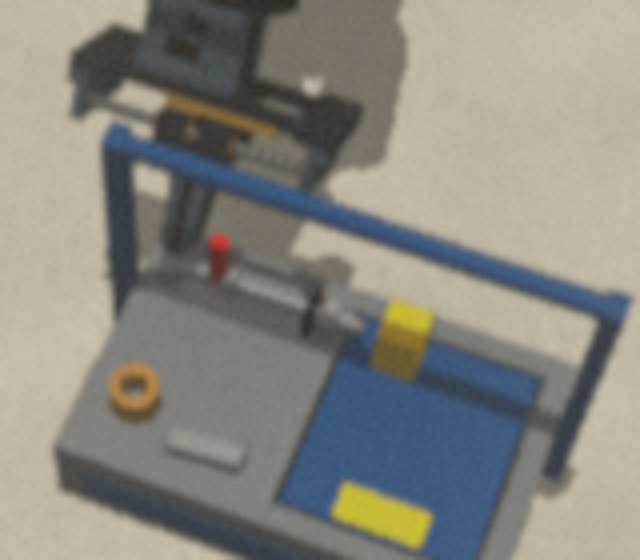

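View pics/t5.png

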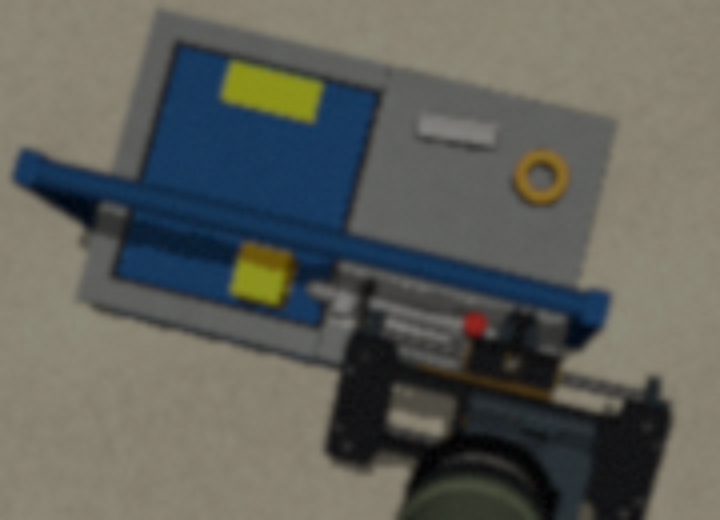

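The closed fingers sit just behind the knob (knob (477,324), fingers (515,325) in the top crop) with no contact. Pushing along +y in small steps.

```bash
python3 -m jog '[[0,0,0.003,0,0,0,0],[0,0,0.002,0,0,0,0],[0,0,0.002,0,0,0,0],[0,0,0.002,0,0,0,0],[0,0,0,0,0,0,0]]'
python3 -m jog '[[0,0,0.003,0,0,0,0],[0,0,0.003,0,0,0,0],[0,0,0.003,0,0,0,0],[0,0,0,0,0,0,0]]'
python3 plan.py
```

```text
time_s: 13.9
ee_pos: [392.5, -6.5, 274.6]
ee_rot: [-179.9, 32.1, 166.4]
force: [0.2, -0.6, -0.2]
gripper_width: 0.3
time_s: 14.4
ee_pos: [394.6, 2.2, 274.5]
ee_rot: [-179.9, 32.1, 166.4]
force: [0.4, -1.8, 1.4]
gripper_width: 0.3
[  1.6   6.4 132.6 -40.2  12.8 -37.5] rot [-179.9   32.1  166.4] F [ 0.4 -1.8  1.4] T 14.4
TCP box [-154.6 -103.   274.5] G box [ -63.1 -103.1  128.8]
```

```bash
python3 -m jog '[[0,0,0.003,0,0,0,0],[0,0,0.003,0,0,0,0],[0,0,0,0,0,0,0]]'
python3 plan.py
python3 - <<'E'
from h import *
f=vision.grab_frame("scene"); cv2.imwrite("pics/s6.png",cv2.resize(f["color"][160:300,270:430],None,fx=4,fy=4))
E
```

```text
time_s: 14.78
ee_pos: [396.0, 8.1, 274.5]
ee_rot: [-179.9, 32.1, 166.4]
force: [0.4, -2.3, 0.6]
gripper_width: 0.8
[  2.7   6.5 132.4 -41.5  13.2 -35.3] rot [-179.9   32.1  166.4] F [ 0.4 -2.3  0.6] T 14.78
TCP box [-154.6  -96.9  274.5] G box [-63.1 -97.  128.8]
```

View pics/s6.png

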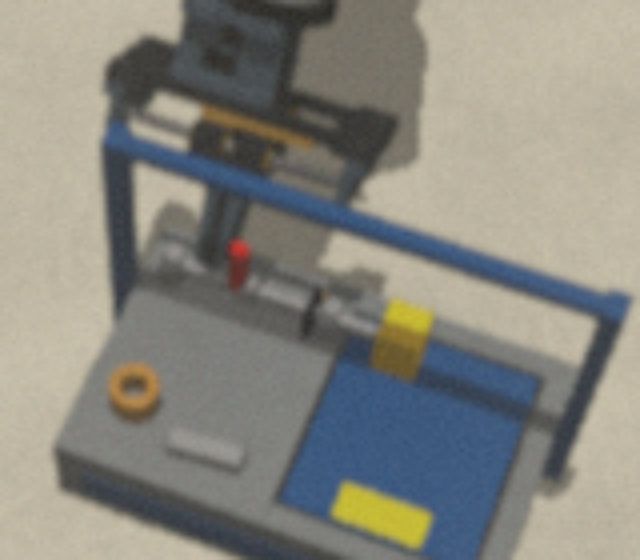

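The knob has moved about 14 mm, the tip is entering the keeper opening, and the push force is about 2–3 N. Carrying on.

```bash
python3 -m jog '[[0,0,0.002,0,0,0,0],[0,0,0.002,0,0,0,0],[0,0,0.002,0,0,0,0]]'
python3 -m jog '[[0,0,0.002,0,0,0,0],[0,0,0.002,0,0,0,0],[0,0,0.002,0,0,0,0]]'
python3 -m jog '[[0,0,0.002,0,0,0,0],[0,0,0.002,0,0,0,0],[0,0,0.002,0,0,0,0]]'
python3 -m jog '[[0,0,0.002,0,0,0,0],[0,0,0.002,0,0,0,0],[0,0,0,0,0,0,0]]';python3 plan.py
```

```text
time_s: 15.2
ee_pos: [397.4, 13.8, 274.5]
ee_rot: [-179.9, 32.1, 166.3]
force: [-0.2, -3.1, 0.3]
gripper_width: 0.6
time_s: 15.58
ee_pos: [398.9, 19.6, 274.5]
ee_rot: [-179.9, 32.1, 166.3]
force: [-0.8, -2.9, -0.1]
gripper_width: 0.7
time_s: 15.95
ee_pos: [400.3, 25.5, 274.5]
ee_rot: [-179.9, 32.1, 166.3]
force: [-0.2, -2.4, -0.2]
gripper_width: 0.5
time_s: 16.32
ee_pos: [401.3, 29.4, 274.5]
ee_rot: [-179.9, 32.2, 166.4]
force: [-0.3, -1.7, -0.6]
gripper_width: 0.1
[  6.3   7.2 131.6 -45.3  15.  -28.6] rot [-179.9   32.2  166.4] F [-0.3 -1.7 -0.6] T 16.32
TCP box [-154.6  -74.9  274.5] G box [-63.1 -75.  128.9]
```

Clear through the keeper. From here I'll take 1 mm steps and feel for the stop.

```bash
for i in 1 2; do :; done
python3 -m jog '[[0,0,0.001,0,0,0,0],[0,0,0.001,0,0,0,0],[0,0,0.001,0,0,0,0],[0,0,0.001,0,0,0,0],[0,0,0,0,0,0,0]]'
python3 -m jog '[[0,0,0.001,0,0,0,0],[0,0,0.001,0,0,0,0],[0,0,0,0,0,0,0]]'
python3 -m jog '[[0,0,0.001,0,0,0,0],[0,0,0.001,0,0,0,0],[0,0,0,0,0,0,0]]'
python3 -m jog '[[0,0,0.001,0,0,0,0],[0,0,0.0,0,0,0,0]]'
python3 -m jog '[[0,0,0.001,0,0,0,0],[0,0,0.0,0,0,0,0]]'
python3 plan.py
```

```text
time_s: 16.95
ee_pos: [402.2, 33.2, 274.5]
ee_rot: [-179.9, 32.1, 166.3]
force: [-0.6, -2.7, 0.1]
gripper_width: 0.4
time_s: 17.32
ee_pos: [402.7, 35.1, 274.5]
ee_rot: [-179.9, 32.2, 166.3]
force: [-1.4, -3.0, 1.0]
gripper_width: 0.2
time_s: 17.7
ee_pos: [403.2, 37.1, 274.5]
ee_rot: [-179.9, 32.1, 166.3]
force: [-0.9, -2.2, 0.7]
gripper_width: 0.4
time_s: 17.95
ee_pos: [403.4, 38.0, 274.5]
ee_rot: [-179.9, 32.1, 166.3]
force: [-0.8, -3.5, 0.9]
gripper_width: 0.1
time_s: 18.2
ee_pos: [403.6, 39.0, 274.5]
ee_rot: [-179.9, 32.1, 166.3]
force: [-0.2, -2.5, 0.4]
gripper_width: 0.2
[  7.9   7.5 131.2 -46.5  15.8 -26. ] rot [-179.9   32.1  166.3] F [-0.2 -2.5  0.4] T 18.2
TCP box [-154.6  -65.1  274.5] G box [-63.1 -65.2 128.8]
```

```bash
python3 -m jog '[[0,0,0.001,0,0,0,0],[0,0,0.0,0,0,0,0]]'
python3 -m jog '[[0,0,0.001,0,0,0,0],[0,0,0.0,0,0,0,0]]'
python3 -m jog '[[0,0,0.001,0,0,0,0],[0,0,0.0,0,0,0,0]]'
python3 plan.py
```

```text
time_s: 18.45
ee_pos: [403.9, 40.0, 274.5]
ee_rot: [-179.9, 32.1, 166.3]
force: [-0.8, -2.5, 0.2]
gripper_width: 0.3
time_s: 18.7
ee_pos: [404.1, 41.0, 274.5]
ee_rot: [-179.9, 32.1, 166.3]
force: [-1.2, -3.1, 0.7]
gripper_width: 0.7
time_s: 18.95
ee_pos: [404.3, 41.9, 274.5]
ee_rot: [-179.9, 32.1, 166.3]
force: [-1.0, -2.3, -0.7]
gripper_width: 0.7
[  8.4   7.6 131.1 -46.8  16.1 -25.3] rot [-179.9   32.1  166.3] F [-1.  -2.3 -0.7] T 18.95
TCP box [-154.6  -62.   274.5] G box [-63.1 -62.2 128.8]
```

```bash
python3 -m jog '[[0,0,0.001,0,0,0,0],[0,0,0.0,0,0,0,0]]'
python3 -m jog '[[0,0,0.001,0,0,0,0],[0,0,0.0,0,0,0,0]]'
python3 - <<'E'
from h import *
f=vision.grab_frame("scene");P,ok=cloud(f);h=hsv(f);cv2.imwrite("pics/s7.png",cv2.resize(f["color"][180:300,280:440],None,fx=5,fy=5,interpolation=cv2.INTER_CUBIC))
O=np.array([569.3,65.3,0]);a=np.radians(-13.8);R=np.array([[np.cos(a),-np.sin(a),0],[np.sin(a),np.cos(a),0],[0,0,1]])
B=(P-O)@R;H,S,V=cv2.split(h)
m=ok&(abs(B[...,0]+55)<20)&(abs(B[...,1]+60)<60)&(B[...,2]>100)&(B[...,2]<145)&((H<6)|(H>172))&(S>120)
print(m.sum(),np.median(B[m],0).round(1))
E
```

```text
time_s: 19.2
ee_pos: [404.6, 42.9, 274.5]
ee_rot: [-179.9, 32.2, 166.3]
force: [-0.3, -2.5, 0.4]
gripper_width: 0.5
time_s: 19.45
ee_pos: [404.8, 43.7, 274.5]
ee_rot: [-179.9, 32.1, 166.3]
force: [-1.1, -3.3, 0.2]
gripper_width: 0.2
38 [-49.4 -41.4 128.7]
```

View pics/s7.png

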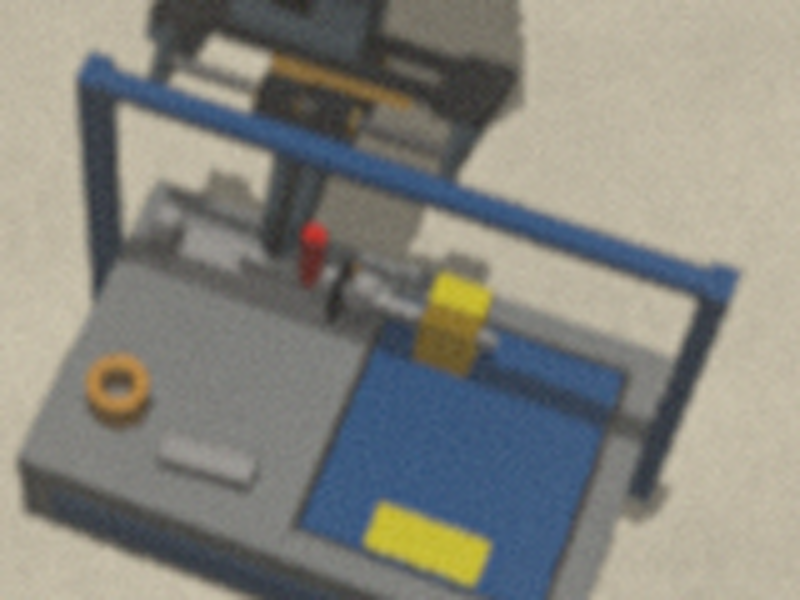

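The tip now shows out of the keeper's far face at (488,340). The collar is nearly at the clamp, but there is no firm rise in force yet.

```bash
python3 -m jog '[[0,0,0.0007,0,0,0,0],[0,0,0.0,0,0,0,0]]'
python3 -m jog '[[0,0,0.0007,0,0,0,0],[0,0,0.0,0,0,0,0]]'
python3 plan.py
```

```text
time_s: 19.75
ee_pos: [404.9, 44.1, 274.5]
ee_rot: [-179.8, 32.1, 166.3]
force: [-1.5, -5.4, 1.3]
gripper_width: 0.4
time_s: 20.0
ee_pos: [405.0, 44.5, 274.5]
ee_rot: [-179.7, 32.1, 166.3]
force: [-1.2, -8.1, 2.5]
gripper_width: 0.1
[  8.9   7.7 130.9 -47.2  16.5 -24.6] rot [-179.7   32.1  166.3] F [-1.2 -8.1  2.5] T 20.0
TCP box [-154.6  -59.4  274.5] G box [-63.2 -60.1 128.8]
```

```bash
python3 -m jog '[[0,0,0.0006,0,0,0,0],[0,0,0.0,0,0,0,0]]'
python3 plan.py
```

```text
time_s: 20.25
ee_pos: [405.0, 44.7, 274.6]
ee_rot: [-179.6, 32.1, 166.3]
force: [0.1, -9.9, 3.1]
gripper_width: 0.3
[  9.    7.7 130.9 -47.3  16.7 -24.4] rot [-179.6   32.1  166.3] F [ 0.1 -9.9  3.1] T 20.25
TCP box [-154.6  -59.1  274.6] G box [-63.2 -60.1 128.8]
```

Force climbed 3.3, 5.4, 8.1, 9.9 N with almost no motion, so the bolt is firmly on its stop. I'll back off the knob, then withdraw frontward and up.

```bash
python3 -m jog '[[0,0,-0.003,0,0,0,0],[0,0,-0.006,0,0,0,0],[0,0,0,0,0,0,0],[0,0.0127,0,-0.008,0,0,0],[0,0.0127,0,-0.008,0,0,0],[0,0.0127,0,-0.008,0,0,0],[0,0,0,0,0,0,0]]'
python3 plan.py
```

```text
time_s: 21.12
ee_pos: [358.8, 48.0, 274.5]
ee_rot: [-179.9, 32.1, 166.4]
force: [0.5, 0.2, 0.0]
gripper_width: -0.0
[ 10.9   3.9 135.7 -50.7  16.7 -19.4] rot [-179.9   32.1  166.4] F [0.5 0.2 0. ] T 21.12
TCP box [-200.3  -67.1  274.5] G box [-108.8  -67.1  128.8]
```

```bash
python3 -m jog '[[0,-0.0133,0,-0.0212,0,0,0],[0,-0.0159,0,-0.0254,0,0,0],[0,-0.0159,0,-0.0254,0,0,0],[0,-0.0159,0,-0.0254,0,0,0],[0,-0.0159,0,-0.0254,0,0,0],[0,0,0,0,0,0,0]]'
python3 - <<'E'
from h import *
s=status.state();print(s['qpos'].round(1),s['ee_pos'].round(1),s["force"].round(1))
O=np.array([569.3,65.3,0]);a=np.radians(-13.8);R=np.array([[np.cos(a),-np.sin(a),0],[np.sin(a),np.cos(a),0],[0,0,1]])
for c in ["scene","top"]:
    f=vision.grab_frame(c);P,ok=cloud(f);h=hsv(f)
    cv2.imwrite(f"pics/{c}8.png",f["color"])
    y0,x0=(180,270) if c=="scene" else (190,190)
    cv2.imwrite(f"pics/{c}_z8.png",cv2.resize(f["color"][y0:y0+140,x0:x0+175],None,fx=4,fy=4,interpolation=cv2.INTER_CUBIC))
    B=(P-O)@R;H,S,V=cv2.split(h)
    reg=ok&(abs(B[...,0])<110)&(abs(B[...,1])<170)
    for nm,m in [("yel",(H>20)&(H<35)&(S>120)),("red",((H<6)|(H>172))&(S>120))]:
        n,l,st,ce=cv2.connectedComponentsWithStats((reg&m).astype(np.uint8))
        for i in range(1,n):
            if st[i,4]>8:
                q=B[l==i]; print(c,nm,st[i,:4],np.median(q,0).round(1),np.percentile(q,3,0).round(1),np.percentile(q,97,0).round(1))
E
```

```text
time_s: 21.88
ee_pos: [360.3, 48.1, 421.8]
ee_rot: [179.9, 32.5, 166.2]
force: [0.2, -0.5, -0.4]
gripper_width: 0.6
[ 10.9  -8.1 120.5 -20.6  39.4 -52.7] [360.3  48.1 421.8] [ 0.2 -0.5 -0.4]
scene yel [364 235  14  19] [-47.5  39.1 110.8] [-69.1  25.   81.5] [-37.2  52.1 114.9]
scene yel [353 281  24  16] [60.2 66.3 71.5] [48.5 38.7 68.5] [72.3 93.1 75.2]
scene red [341 225   4  11] [-50.3 -41.2 129. ] [-60.5 -46.2 103.2] [-46.5 -37.7 134.3]
top yel [256 215  24  15] [60.3 65.5 71.4] [48.8 38.1 66.5] [72.2 92.7 74.9]
top yel [329 238  12  12] [  47.  -112.5   93.3] [  31.6 -124.1   89.2] [ 58.6 -99.9  97.1]
top yel [258 261  16  16] [-55.4  36.4 112.2] [-70.9  21.4  93.7] [-40.8  53.1 115.9]
top red [295 273   6   6] [-55.  -44.  131.3] [-61.  -50.1 122. ] [-49.1 -37.6 134.6]
```

```bash
echo
```

```text
(no output)
```

View pics/scene_z8.png

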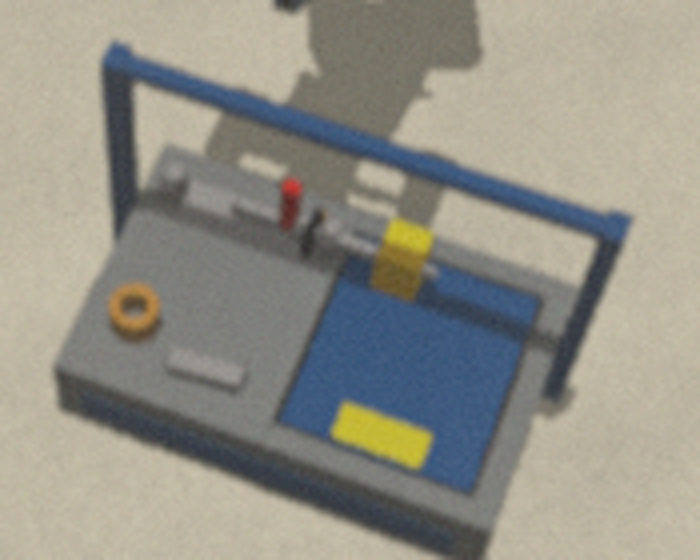

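View pics/top8.png

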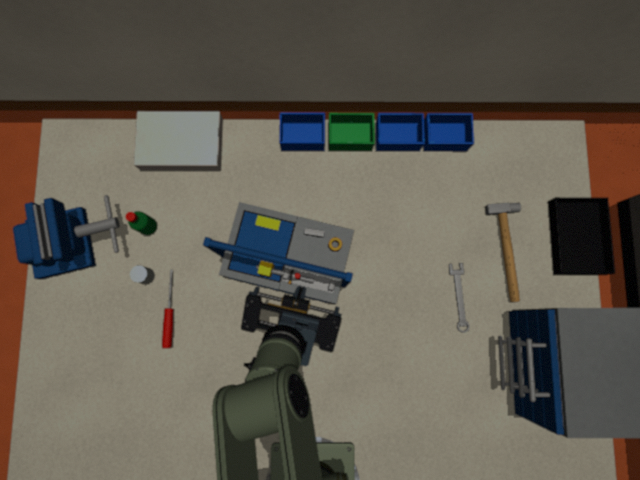

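The lid is level and the bolt is through the keeper with its tip out at (430,272). The bystanders are where they were and the gripper is clear.

```bash
python3 -c "
from workcell import ticket
print(ticket.job_done())"
```

```text
the job is handed in; nothing more can be done
None
```

I pressed the lid level, pushed the bolt home against its stop, let go, and handed the job in at about 22 s of the 56 s allowed. No verdict was reported.

- **Lid:** I pressed the pad with closed fingers at 4–5 N. It stopped with the fingertip at 72 mm, with a peak reading of about 9 N. Afterwards both cameras put the pad at 71.4–71.5 mm, against 72 mm expected when level.
- **Bolt:** I pushed the knob from behind at 2–3.5 N, in 1 mm steps or smaller near the end. The force then rose to about 10 N with almost no more motion, so I took that as the stop. The knob ended at y ≈ −43 mm, inside the −50 to −42 mm range for the stop. The scene camera alone read −41 mm, which is within its error. The tip shows out of the keeper's far face.
- **Change from the suggested tilt:** I used 32 degrees instead of about 40, because at 40 joint 4 would have passed its range limit.
- **Other items:** Nothing else had moved in the before and after pictures, judged by eye. The gripper was clear of everything, reading about 0.5 N, which is sensor noise.

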